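# Start the ink mixer: three keys in order

### The arm

A 6-joint arm with a two-finger parallel gripper is mounted at the origin on the work surface. World frame = base frame: x ahead of the robot, y to its left, z up, the work surface at z = 0. Lengths are in m, angles in degrees, forces in N, time in s.
With the tool pointing down it reaches from about 0.4 to 0.825 m from the base axis. Payload 7 kg.
Tool frame: the origin (TCP) lies midway between the tips of the shut fingers; the grasp point (between the pads) lies 19 mm behind it; z points along the fingers, y is the line along which they close (so a half turn about z gives the same grasp; the last joint's range is limited). The gripper opens to 88 mm and grips with 3 to 60 N. Pads are 19 mm wide; open, the fingers measure 130 mm over their backs; the gripper's body (78 mm by 193 mm) begins 47 mm behind the grasp point.
Start: joints at [-51.159, 20.546, 0.682, 0, -70.136, -16.507], TCP at [0.256, -0.624, 0.227] pointing down, gripper open.
Joint ranges: [-176.03, 176.03], [-82.01, 121.73], [-58.28, 71.71], [-173.87, 95.51], [-174.79, -0.11], [-173.66, 173.66]. Speed limits (degrees/s): [136.94, 136.94, 172.46, 180, 180, 180].

### API

Orientations are given as [roll, pitch, yaw] about the fixed x, y, z axes, in that order (R = Rz(yaw) Ry(pitch) Rx(roll)).
In Python, from plant import get_state, optics, order gives the robot as it stands. The module is installed in compiled form; this text tells all that it offers.
- The arm moves only by the tool send_rows, never from a script. Its argument "moves" is a list of rows, each an object with "slide": the shift along the tool's x, y, z as a fraction of full scale, a list of three; "turn": the turn about the tool's z as a fraction of full scale; "gripper": the opening, from 0 (shut) to 1 (fully open). A call has exactly 5 rows; each row is the pose to reach, as a shift and turn from the pose commanded when the call began, along the tool's axes at that moment; what a row does not reach only later rows make up. Full scale, the value 1, is 150 mm for a shift and 90 degrees for a turn. A row lasts 1/12 s, in which the tool goes at most 41.7 mm and 7.16 degrees, less where a joint would pass 70% of its speed; a pose out of reach is approached as far as the arm can. A call with a number of a shift or a turn outside -1 to 1 is refused whole. A call with a gripper value outside its range is refused whole. The fingers move at their own pace and stop on an object; "newtons" is the grip in N (left out, the last holds). Time passes only in rows, so rows that repeat a pose let the fingers close, or fill a call up. It gives the time, the measured TCP pose, the force, the opening and the grip force at its end, in the units of the state.
- get_state(): the state, without advancing time (a new reading comes with each control period).
- optics.capture(name): name is "side" or "top"; returns a dict with "img" (480x640x3 uint8, red, green, blue), "intrinsics" (3x3 intrinsics, pixels), "dist" ([k1, k2, p1, p2, k3] as OpenCV has them; the pictures are not rectified), "origin" and "attitude" of the camera in the world. Camera axes: x right, y down, z forward; pixel columns grow to the right and rows downward; lengths in m; the calibration is good to about 2 mm. A picture is of the moment at which its call begins. There is no depth.
- order.close_job(): hands the job in; it is judged then, once.
Trained networks look in the newest picture that a camera, given by its name, has taken for a name from the list of things; names that differ only in an ending like _2 or _b are one class to them, and where a whole thing is asked for, a point or a joint stands for the part that bears it (a point fixed in the world has none). Each returns a list of dicts, best first, with "p" (0 to 1); they miss things now and then, are a little off and sometimes report something else, mostly with a low value. They report only what shows in the picture. A call takes as long as a camera call. They do not tell look-alikes from the thing itself.
- optics.look_for(camera, name): "location" ([x, y, z] in m, in world coordinates, good to about 4 mm: the middle of the surface that is visible of it).
The state is a dict: "time_s": time; "joints": joint angles; "qd": joint speeds; "joint_torque": joint torques, N m; "tcp_pos": TCP position; "eef_rot": TCP orientation; "contact_force": force on the tool from outside, world axes, zero at the start; "moment": the same for the moment, N m; "gripper_width": finger opening in m; "gripper_force": force on a finger pad.
Only numpy, scipy, OpenCV 4.12 (cv2) and the standard library are available. Lean on these libraries where they do the work, as an engineer would, in place of code of your own. Each camera call takes 0.05 s, during which the arm holds its last target. There are 200 camera calls.

### The job

Start up the ink mixer at its white console: with the fingertips, gently push the blue key (extractor) fully in, then the yellow key (turntable), then the green key (stirrer), so that each stays down. Do not press any key out of turn, leave the red heater key out, and do not move the jar, the tub or the spatula.

Things in the scene. Friction and masses are not known exactly. Their poses are not given: they have to be found in the camera images.
- console: White control console of the ink mixer, a fixed box 170 (its x) x 310 (its y) x 60 mm high with the four keys in a row along its y axis, 42 mm towards -x from its centre line (the robot's side), 66 mm apart, in an order that varies. Origin: centre of its underside, on the bench.
- blue_key_top (a point): Centre of the top face of the blue extractor key: a round blue push cap 36 mm across, standing out of a black collar 48 mm across that rises 12 mm from the console's top. The top face is 26 mm above the console's top when the key is out, 18 mm when it is fully in. z up.
- blue_switch: The blue switch: black collar, 48 mm across and 12 mm high, with the blue key in it, fixed on the console. Origin: centre of the collar's underside, on the console's top. It should not be pressed with more than 25 N.
- blue_key (a joint): How far the blue key is pushed in (down), m: 0 out, 0.008 fully home at a hard stop. Resists with about 2.5 N of friction (a little more when pushed fast), has no spring and stays wherever it is left; it starts out at 0.
- yellow_key_top (a point): Centre of the top face of the yellow turntable key: a round yellow push cap 36 mm across, standing out of a black collar 48 mm across that rises 12 mm from the console's top. The top face is 26 mm above the console's top when the key is out, 18 mm when it is fully in. z up.
- yellow_switch: The yellow switch: black collar, 48 mm across and 12 mm high, with the yellow key in it, fixed on the console. Origin: centre of the collar's underside, on the console's top. It should not be pressed with more than 25 N.
- yellow_key (a joint): How far the yellow key is pushed in (down), m: 0 out, 0.008 fully home at a hard stop. Resists with about 2.5 N of friction (a little more when pushed fast), has no spring and stays wherever it is left; it starts out at 0.
- green_key_top (a point): Centre of the top face of the green stirrer key: a round green push cap 36 mm across, standing out of a black collar 48 mm across that rises 12 mm from the console's top. The top face is 26 mm above the console's top when the key is out, 18 mm when it is fully in. z up.
- green_switch: The green switch: black collar, 48 mm across and 12 mm high, with the green key in it, fixed on the console. Origin: centre of the collar's underside, on the console's top. It should not be pressed with more than 25 N.
- green_key (a joint): How far the green key is pushed in (down), m: 0 out, 0.008 fully home at a hard stop. Resists with about 2.5 N of friction (a little more when pushed fast), has no spring and stays wherever it is left; it starts out at 0.
- red_key_top (a point): Centre of the top face of the red heater key: a round red push cap 36 mm across, standing out of a black collar 48 mm across that rises 12 mm from the console's top. The top face is 26 mm above the console's top when the key is out, 18 mm when it is fully in. z up.
- red_switch: The red switch: black collar, 48 mm across and 12 mm high, with the red key in it, fixed on the console. Origin: centre of the collar's underside, on the console's top. It should not be pressed with more than 25 N.
- red_key (a joint): How far the red key is pushed in (down), m: 0 out, 0.008 fully home at a hard stop. Resists with about 2.5 N of friction (a little more when pushed fast), has no spring and stays wherever it is left; it starts out at 0.
- jar: Small orange sample jar with a white screw cap, 38 mm across, 52 mm high, loose, standing on the rear (+x) half of the console's top. Origin: centre of its underside.
- tub: Pink ink tub with a red-rimmed orange lid, 104 mm across, 90 mm high, loose on the bench beyond the console's +y end. Origin: centre of its underside. Well clear of the work stand, fixed, a white bench scale with a clear cup on it at the right (-y) edge of the bench (155 mm high in all) and the mixer, a pail on a blue base, in the far left corner (215 mm high).
- spatula: Ink spatula with a wooden handle and steel blade, 200 mm long, loose, lying on the bench behind (+x of) the console, roughly parallel to it. Its x axis runs along it from handle to blade; origin near its middle, on the bench.
There are look-alikes about, which are no part of the job. Of the things that look like the jar, the middle-sized one is meant.

How it is judged:
By the outcome, as a careful person would: the job done as asked, in the order asked, and still so for the second after the job is handed in, with the robot touching nothing.
It also fails if it takes over 48 s, if anything falls off the work surface, if the arm or the gripper's body presses on something with over 40 N, if the wrist force passes 120 N, or if a joint passes its speed limit or range.

## Working session

There is one attempt and no reset: what is moved stays moved. The work goes in short steps, Python scripts to look and compute and a tool call to move; the robot and the scene stay as the last step left them, time stands still between calls to the robot, and variables do not carry over. Pictures are saved under pics/ and viewed, at most 10 in all, crops included, and the job is handed in when it is done.

Besides the shell and the picture viewer there is one more tool, called after "Call:" as a command line: name --argument value ..., lists and objects as JSON in quotes. send_rows: Moves the arm, as the interface text tells. Shift numbers are shares of 150 mm and turn numbers shares of 90 degrees, none past 1 either way. Its arguments: {"type":"object","properties":{"moves":{"type":"array"},"newtons":{"type":"number"}},"required":["moves"]}

```bash
mkdir -p pics
python3 - <<'E'
from plant import get_state, optics, order
import cv2,numpy as np
for c in("top","side"):
    d=optics.capture(c); cv2.imwrite(f"pics/{c}0.png",d["img"][:,:,::-1]); print(c,d["origin"],d["attitude"],d["intrinsics"],d["dist"])
    for n in("blue_key_top","yellow_key_top","green_key_top","red_key_top","console","jar"):
        print(n,[(np.round(r["location"],3),round(r["p"],2)) for r in optics.look_for(c,n)][:4])
s=get_state();print(s["time_s"],s["tcp_pos"],s["eef_rot"],s["contact_force"],s["gripper_width"])
E
```

```text
top [0.4489766  0.1046578  0.77664134] [-171.01693355   -2.3861309   -90.95898189] [[531.936745     0.         312.4287744 ]
 [  0.         531.936745   247.10865085]
 [  0.           0.           1.        ]] [-0.1509044  0.         0.         0.         0.       ]
blue_key_top [(array([0.462, 0.027, 0.085]), 0.71)]
yellow_key_top [(array([ 0.494, -0.092,  0.088]), 0.83)]
green_key_top [(array([ 0.509, -0.155,  0.085]), 0.76)]
red_key_top [(array([ 0.478, -0.031,  0.087]), 0.89), (array([ 0.534, -0.051,  0.063]), 0.42)]
console [(array([ 0.537, -0.05 ,  0.063]), 0.74)]
jar [(array([0.578, 0.182, 0.081]), 0.94), (array([0.536, 0.067, 0.114]), 0.88), (array([ 0.365, -0.027,  0.038]), 0.84), (array([ 0.491, -0.092,  0.088]), 0.41)]
side [ 0.5511991  -0.46119845  0.45719277] [-1.24293951e+02 -8.21950340e-02  1.01232575e+00] [[472.04600202   0.         314.38685333]
 [  0.         472.04600202 243.42891702]
 [  0.           0.           1.        ]] [-0.03018949  0.          0.          0.          0.        ]
blue_key_top [(array([0.468, 0.028, 0.085]), 0.83)]
yellow_key_top [(array([ 0.495, -0.1  ,  0.084]), 0.8), (array([ 0.484, -0.042,  0.088]), 0.15)]
green_key_top [(array([ 0.51 , -0.166,  0.086]), 0.94)]
red_key_top [(array([ 0.48 , -0.037,  0.083]), 0.55)]
console [(array([ 0.548, -0.138,  0.055]), 0.96), (array([0.454, 0.126, 0.089]), 0.7)]
jar [(array([0.539, 0.056, 0.096]), 0.71), (array([ 0.369, -0.045,  0.03 ]), 0.7)]
0.7 [ 0.25650717 -0.62434786  0.22658026] [-1.79998501e+02  1.13089927e-03 -1.57665942e+02] [0.59527282 0.30482125 0.21704039] 0.08734053027862428
```

View pics/top0.png

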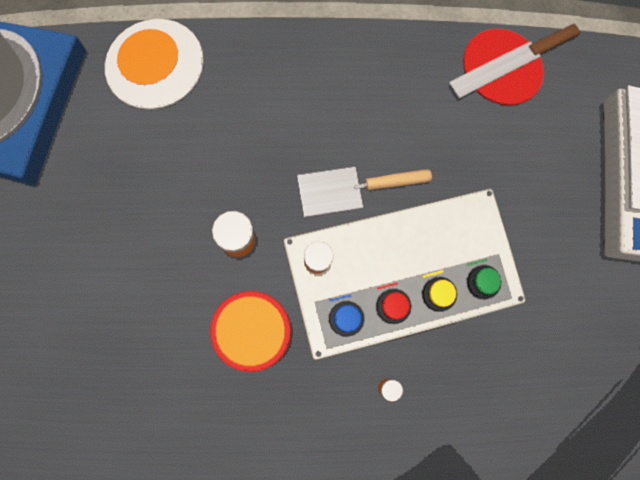

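View pics/side0.png

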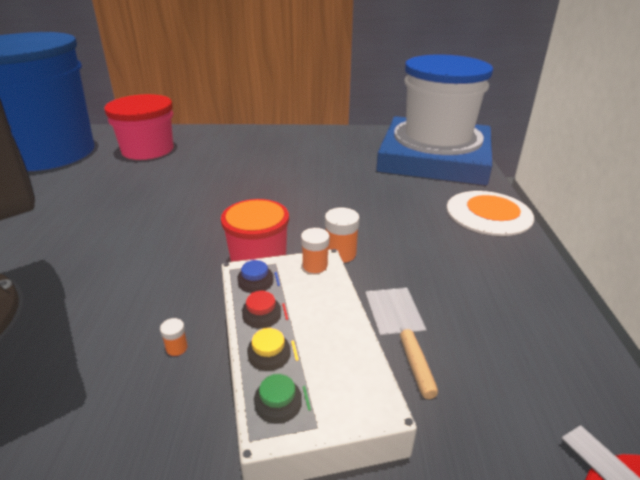

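The top view shows blue at (347,318), red (396,306), yellow (441,294) and green (486,281). There are three jar look-alikes: a large one on the bench (233,231), a small one on the bench (392,390), and the middle-sized one on the console (318,257). The one on the console is the jar, and I won't touch any of them. Next I'll refine the key positions from colour centroids.

```bash
cat > h.py <<'E'
from plant import get_state, optics, order
import cv2,numpy as np
from scipy.spatial.transform import Rotation as R
SEED={"top":dict(blue=(347,318),red=(396,306),yellow=(441,294),green=(486,281)),
      "side":dict(blue=(255,268),red=(261,300),yellow=(268,342),green=(278,388))}
def ray(d,uv):
    K=np.array(d["intrinsics"]);u=cv2.undistortPoints(np.array([[uv]],float),K,np.array(d["dist"]))[0,0]
    return R.from_euler("xyz",d["attitude"],degrees=True).apply([*u,1])
def at_z(d,uv,z):
    r=ray(d,uv);o=np.array(d["origin"]);return o+r*(z-o[2])/r[2]
def caps(c,d):
    hsv=cv2.cvtColor(d["img"],cv2.COLOR_RGB2HSV);out={}
    for k,(u,v) in SEED[c].items():
        m=(abs((hsv[...,0].astype(int)-int(hsv[v,u,0])+90)%180-90)<10)&(hsv[...,1]>110)&(hsv[...,2]>60)
        n,l,st,ce=cv2.connectedComponentsWithStats(m.astype(np.uint8))
        i=l[v,u];out[k]=(ce[i],st[i][:5])
    return out
E
python3 - <<'E'
from h import *
P={}
for c in("top","side"):
    d=optics.capture(c)
    for k,(ce,st) in caps(c,d).items():
        P[c,k]=at_z(d,ce,.086 if c=="top" else .084);print(c,k,ce.round(1),st,P[c,k].round(4))
T=np.array([P["top",k] for k in("blue","red","yellow","green")])
print(np.linalg.norm(np.diff(T,axis=0),axis=1))
s=get_state();r=R.from_euler("xyz",s["eef_rot"],degrees=True)
p=np.array(s["tcp_pos"])
for k in("blue","yellow","green"):
    q=P["top",k].copy();q[2]=.15;w=r.inv().apply(q-p)/.15;print(k,w.round(3),q);p=q
E
```

```text
top blue [347.4 318.1] [334 304  28  29 616] [0.4641 0.0302 0.086 ]
top red [395.6 305.4] [382 292  28  28 628] [ 0.4794 -0.0336  0.086 ]
top yellow [442.2 292.9] [429 279  28  29 620] [ 0.4946 -0.097   0.086 ]
top green [487.4 280.8] [475 268  26  27 545] [ 0.5095 -0.1606  0.086 ]
side blue [253.8 269.1] [242 261  25  18 339] [0.4644 0.0252 0.084 ]
side red [260.1 302.5] [246 290  30  26 616] [ 0.4799 -0.0396  0.084 ]
side yellow [267.5 342.1] [251 327  34  31 807] [ 0.495  -0.1033  0.084 ]
side green [275.9 388.8] [260 376  33  27 672] [ 0.5092 -0.1646  0.084 ]
[0.06559378 0.06522913 0.0653113 ]
blue [-2.939  3.51   0.511] [0.46412291 0.03022067 0.15      ]
yellow [ 0.134 -0.862 -0.   ] [ 0.49459117 -0.09700477  0.15      ]
green [ 0.069 -0.43  -0.   ] [ 0.50945349 -0.16060254  0.15      ]
```

Call:
send_rows --moves '[{"slide": [-0.08,0.1,0],"turn": 0,"gripper": 0},{"slide": [-0.24,0.29,0],"turn": 0,"gripper": 0},{"slide": [-0.4,0.48,0],"turn": 0,"gripper": 0},{"slide": [-0.56,0.67,0],"turn": 0,"gripper": 0},{"slide": [-0.73,0.87,0],"turn": 0,"gripper": 0}]' --newtons 10

```text
time_s: 1.22
tcp_pos: [0.3082, -0.4608, 0.2264]
eef_rot: [-180.0, -0.0, -157.7]
contact_force: [1.7, -0.0, -0.0]
gripper_width: 0.0595
gripper_force: 0.0
```

Call:
send_rows --moves '[{"slide": [-0.15,0.18,0],"turn": 0,"gripper": 0},{"slide": [-0.3,0.36,0],"turn": 0,"gripper": 0},{"slide": [-0.45,0.54,0],"turn": 0,"gripper": 0},{"slide": [-0.6,0.72,0],"turn": 0,"gripper": 0},{"slide": [-0.74,0.88,0],"turn": 0,"gripper": 0}]'

```text
time_s: 1.63
tcp_pos: [0.3608, -0.296, 0.2269]
eef_rot: [-180.0, 0.0, -157.7]
contact_force: [0.5, 0.1, -0.6]
gripper_width: 0.0267
gripper_force: 0.0
```

Call:
send_rows --moves '[{"slide": [-0.15,0.18,0],"turn": 0,"gripper": 0},{"slide": [-0.3,0.36,0],"turn": 0,"gripper": 0},{"slide": [-0.45,0.54,0],"turn": 0,"gripper": 0},{"slide": [-0.6,0.72,0],"turn": 0,"gripper": 0},{"slide": [-0.74,0.88,0],"turn": 0,"gripper": 0}]'

```text
time_s: 2.05
tcp_pos: [0.4134, -0.1316, 0.2271]
eef_rot: [-180.0, 0.1, -157.6]
contact_force: [0.9, -0.7, -0.8]
gripper_width: 0.0004
gripper_force: 0.0
```

Call:
send_rows --moves '[{"slide": [-0.16,0.19,0],"turn": 0,"gripper": 0},{"slide": [-0.32,0.38,0],"turn": 0,"gripper": 0},{"slide": [-0.48,0.57,0],"turn": 0,"gripper": 0},{"slide": [-0.64,0.77,0],"turn": 0,"gripper": 0},{"slide": [-0.73,0.88,0],"turn": 0,"gripper": 0}]'

```text
time_s: 2.47
tcp_pos: [0.4652, 0.0334, 0.227]
eef_rot: [180.0, 0.1, -157.6]
contact_force: [0.6, 0.5, 0.6]
gripper_width: 0.0006
gripper_force: 0.0
```

Call:
send_rows --moves '[{"slide": [0.016,-0.02,0.15],"turn": 0,"gripper": 0},{"slide": [0.016,-0.02,0.4],"turn": 0,"gripper": 0},{"slide": [0.016,-0.02,0.65],"turn": 0,"gripper": 0},{"slide": [0.016,-0.02,0.8],"turn": 0,"gripper": 0},{"slide": [0.016,-0.02,0.8],"turn": 0,"gripper": 0}]'

```text
time_s: 2.88
tcp_pos: [0.4601, 0.0255, 0.1025]
eef_rot: [180.0, -0.4, -157.7]
contact_force: [-0.8, -0.8, -0.7]
gripper_width: 0.0008
gripper_force: 0.0
```

Run:
```python
from h import *
ims=[]
for c,(x,y) in(("top",(250,190)),("side",(150,150))):
    d=optics.capture(c); ims.append(cv2.resize(d["img"][y:y+220,x:x+300,::-1],(400,294),interpolation=cv2.INTER_CUBIC))
cv2.imwrite("pics/a1.png",np.hstack(ims))
s=get_state();print(s["tcp_pos"],s["contact_force"])
```

```text
[0.46337214 0.02640055 0.10690725] [0.12468248 0.95908035 0.68195684]
```

View pics/a1.png

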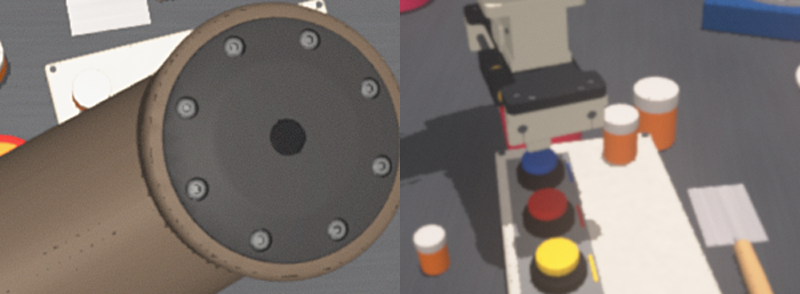

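The side crop shows the fingertips right above the blue key at about (540,150), with the jar well clear of the gripper to the right. I'll descend slowly.

Call:
send_rows --moves '[{"slide": [-0.01,0.016,0.03],"turn": 0,"gripper": 0},{"slide": [-0.01,0.016,0.06],"turn": 0,"gripper": 0},{"slide": [-0.01,0.016,0.09],"turn": 0,"gripper": 0},{"slide": [-0.01,0.016,0.11],"turn": 0,"gripper": 0},{"slide": [-0.01,0.016,0.12],"turn": 0,"gripper": 0}]'

```text
time_s: 3.4
tcp_pos: [0.4637, 0.0293, 0.0885]
eef_rot: [180.0, 0.0, -157.7]
contact_force: [-0.4, 0.5, 0.1]
gripper_width: 0.0005
gripper_force: 0.0
```

Call:
send_rows --moves '[{"slide": [0,0,0.006],"turn": 0,"gripper": 0},{"slide": [0,0,0.012],"turn": 0,"gripper": 0},{"slide": [0,0,0.018],"turn": 0,"gripper": 0},{"slide": [0,0,0.024],"turn": 0,"gripper": 0},{"slide": [0,0,0.03],"turn": 0,"gripper": 0}]'

```text
time_s: 3.82
tcp_pos: [0.4638, 0.0293, 0.0842]
eef_rot: [-180.0, 0.0, -157.7]
contact_force: [-0.8, 0.1, 2.7]
gripper_width: 0.0004
gripper_force: 1.2
```

Contact is at about 2.7 N, which matches the key's friction. I'll keep pushing in small steps.

Call:
send_rows --moves '[{"slide": [0,0,0.006],"turn": 0,"gripper": 0},{"slide": [0,0,0.012],"turn": 0,"gripper": 0},{"slide": [0,0,0.018],"turn": 0,"gripper": 0},{"slide": [0,0,0.024],"turn": 0,"gripper": 0},{"slide": [0,0,0.028],"turn": 0,"gripper": 0}]'

```text
time_s: 4.23
tcp_pos: [0.4638, 0.0293, 0.0798]
eef_rot: [-180.0, 0.0, -157.7]
contact_force: [0.2, -0.1, 2.1]
gripper_width: 0.0008
gripper_force: 1.2
```

Call:
send_rows --moves '[{"slide": [0,0,0.002],"turn": 0,"gripper": 0},{"slide": [0,0,0.004],"turn": 0,"gripper": 0},{"slide": [0,0,0.006],"turn": 0,"gripper": 0},{"slide": [0,0,0.008],"turn": 0,"gripper": 0},{"slide": [0,0,0.01],"turn": 0,"gripper": 0}]'

```text
time_s: 4.65
tcp_pos: [0.4638, 0.0294, 0.0784]
eef_rot: [-180.0, 0.0, -157.7]
contact_force: [-0.3, -0.0, 2.9]
gripper_width: 0.0006
gripper_force: 1.1
```

Call:
send_rows --moves '[{"slide": [0,0,0.001],"turn": 0,"gripper": 0},{"slide": [0,0,0.002],"turn": 0,"gripper": 0},{"slide": [0,0,0.003],"turn": 0,"gripper": 0},{"slide": [0,0,0.004],"turn": 0,"gripper": 0},{"slide": [0,0,0.005],"turn": 0,"gripper": 0}]'

```text
time_s: 5.07
tcp_pos: [0.4639, 0.0293, 0.0782]
eef_rot: [-180.0, 0.0, -157.6]
contact_force: [-2.3, 0.6, 12.5]
gripper_width: 0.0005
gripper_force: 5.9
```

The blue key is at its hard stop (12.5 N, z = 0.078). Next I'll lift and go to yellow.

Call:
send_rows --moves '[{"slide": [0,0,-0.04],"turn": 0,"gripper": 0},{"slide": [0,0,-0.12],"turn": 0,"gripper": 0},{"slide": [0,0,-0.2],"turn": 0,"gripper": 0},{"slide": [0,0,-0.24],"turn": 0,"gripper": 0},{"slide": [0,0,-0.24],"turn": 0,"gripper": 0}]'

```text
time_s: 5.48
tcp_pos: [0.4644, 0.0297, 0.1148]
eef_rot: [180.0, 0.1, -157.7]
contact_force: [0.2, -0.5, -0.3]
gripper_width: 0.0005
gripper_force: 0.0
```

Call:
send_rows --moves '[{"slide": [0.013,-0.08,0],"turn": 0,"gripper": 0},{"slide": [0.045,-0.29,0],"turn": 0,"gripper": 0},{"slide": [0.08,-0.51,0],"turn": 0,"gripper": 0},{"slide": [0.11,-0.72,0],"turn": 0,"gripper": 0},{"slide": [0.133,-0.863,0],"turn": 0,"gripper": 0}]'

```text
time_s: 5.9
tcp_pos: [0.4944, -0.0999, 0.1128]
eef_rot: [180.0, -0.0, -157.7]
contact_force: [0.4, 0.0, 0.6]
gripper_width: 0.0006
gripper_force: 0.0
```

Call:
send_rows --moves '[{"slide": [0,0,0],"turn": 0,"gripper": 0},{"slide": [0,0,0],"turn": 0,"gripper": 0},{"slide": [0,0,0.03],"turn": 0,"gripper": 0},{"slide": [0,0,0.06],"turn": 0,"gripper": 0},{"slide": [0,0,0.08],"turn": 0,"gripper": 0}]'

```text
time_s: 6.32
tcp_pos: [0.494, -0.0973, 0.1008]
eef_rot: [180.0, -0.0, -157.6]
contact_force: [-0.2, -0.2, -0.0]
gripper_width: 0.0005
gripper_force: 0.0
```

Run:
```python
from h import *
ims=[]
for c,(x,y) in(("top",(250,190)),("side",(150,220))):
    d=optics.capture(c); ims.append(cv2.resize(d["img"][y:y+220,x:x+300,::-1],(400,294),interpolation=cv2.INTER_CUBIC))
cv2.imwrite("pics/a2.png",np.hstack(ims))
s=get_state();print(s["time_s"],s["tcp_pos"],s["contact_force"])
```

```text
6.4167 [ 0.49384746 -0.09734467  0.10078065] [-0.2473193  -0.91271159 -0.7008829 ]
```

View pics/a2.png

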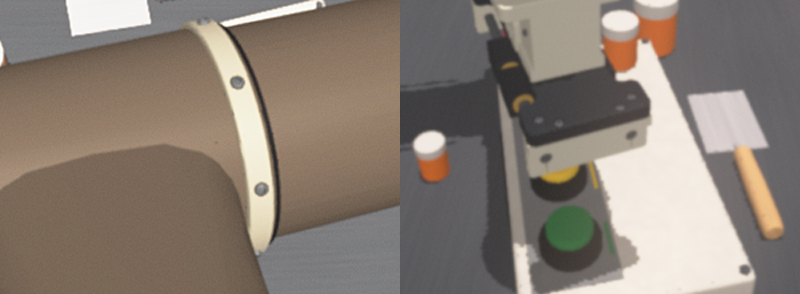

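The side crop shows the gripper above yellow at about (557,170), with green still out. I'll press down.

Call:
send_rows --moves '[{"slide": [0,0,0.02],"turn": 0,"gripper": 0},{"slide": [0,0,0.04],"turn": 0,"gripper": 0},{"slide": [0,0,0.06],"turn": 0,"gripper": 0},{"slide": [0,0,0.075],"turn": 0,"gripper": 0},{"slide": [0,0,0.085],"turn": 0,"gripper": 0}]'

```text
time_s: 6.83
tcp_pos: [0.4943, -0.098, 0.0885]
eef_rot: [180.0, -0.0, -157.7]
contact_force: [0.3, 0.1, 0.1]
gripper_width: 0.0009
gripper_force: 0.0
```

Call:
send_rows --moves '[{"slide": [0,0,0.006],"turn": 0,"gripper": 0},{"slide": [0,0,0.012],"turn": 0,"gripper": 0},{"slide": [0,0,0.018],"turn": 0,"gripper": 0},{"slide": [0,0,0.024],"turn": 0,"gripper": 0},{"slide": [0,0,0.03],"turn": 0,"gripper": 0}]'

```text
time_s: 7.25
tcp_pos: [0.4945, -0.098, 0.0845]
eef_rot: [-180.0, 0.0, -157.7]
contact_force: [-1.3, -0.1, 2.4]
gripper_width: 0.0004
gripper_force: 1.2
```

Call:
send_rows --moves '[{"slide": [0,0,0.006],"turn": 0,"gripper": 0},{"slide": [0,0,0.012],"turn": 0,"gripper": 0},{"slide": [0,0,0.018],"turn": 0,"gripper": 0},{"slide": [0,0,0.022],"turn": 0,"gripper": 0},{"slide": [0,0,0.026],"turn": 0,"gripper": 0}]'

```text
time_s: 7.67
tcp_pos: [0.4946, -0.098, 0.0805]
eef_rot: [-180.0, 0.0, -157.7]
contact_force: [0.1, 0.9, 2.7]
gripper_width: 0.0002
gripper_force: 1.2
```

Call:
send_rows --moves '[{"slide": [0,0,0.003],"turn": 0,"gripper": 0},{"slide": [0,0,0.006],"turn": 0,"gripper": 0},{"slide": [0,0,0.009],"turn": 0,"gripper": 0},{"slide": [0,0,0.011],"turn": 0,"gripper": 0},{"slide": [0,0,0.013],"turn": 0,"gripper": 0}]'

```text
time_s: 8.08
tcp_pos: [0.4945, -0.098, 0.0785]
eef_rot: [-180.0, 0.0, -157.7]
contact_force: [-0.4, -1.1, 2.6]
gripper_width: 0.0004
gripper_force: 1.1
```

Call:
send_rows --moves '[{"slide": [0,0,0.001],"turn": 0,"gripper": 0},{"slide": [0,0,0.002],"turn": 0,"gripper": 0},{"slide": [0,0,0.003],"turn": 0,"gripper": 0},{"slide": [0,0,0.004],"turn": 0,"gripper": 0},{"slide": [0,0,0.005],"turn": 0,"gripper": 0}]'

```text
time_s: 8.5
tcp_pos: [0.4946, -0.098, 0.0783]
eef_rot: [-180.0, 0.0, -157.6]
contact_force: [-1.8, -0.1, 10.3]
gripper_width: 0.0004
gripper_force: 4.7
```

Yellow is at its stop (10.3 N). Next is green.

Call:
send_rows --moves '[{"slide": [0,0,-0.04],"turn": 0,"gripper": 0},{"slide": [0,0,-0.12],"turn": 0,"gripper": 0},{"slide": [0,0,-0.2],"turn": 0,"gripper": 0},{"slide": [0,0,-0.24],"turn": 0,"gripper": 0},{"slide": [0,0,-0.24],"turn": 0,"gripper": 0}]'

```text
time_s: 8.92
tcp_pos: [0.4953, -0.0978, 0.1151]
eef_rot: [-180.0, 0.1, -157.7]
contact_force: [0.4, -0.2, 0.8]
gripper_width: 0.0006
gripper_force: 0.0
```

Call:
send_rows --moves '[{"slide": [0.013,-0.08,0],"turn": 0,"gripper": 0},{"slide": [0.035,-0.22,0],"turn": 0,"gripper": 0},{"slide": [0.057,-0.36,0],"turn": 0,"gripper": 0},{"slide": [0.068,-0.428,0],"turn": 0,"gripper": 0},{"slide": [0.068,-0.428,0],"turn": 0,"gripper": 0}]'

```text
time_s: 9.33
tcp_pos: [0.5093, -0.1626, 0.1129]
eef_rot: [180.0, -0.1, -157.8]
contact_force: [0.4, -0.1, -0.2]
gripper_width: 0.0007
gripper_force: 0.0
```

Call:
send_rows --moves '[{"slide": [0,0,0],"turn": 0,"gripper": 0},{"slide": [0,0,0.02],"turn": 0,"gripper": 0},{"slide": [0,0,0.04],"turn": 0,"gripper": 0},{"slide": [0,0,0.06],"turn": 0,"gripper": 0},{"slide": [0,0,0.08],"turn": 0,"gripper": 0}]'

```text
time_s: 9.75
tcp_pos: [0.5093, -0.1607, 0.1014]
eef_rot: [180.0, -0.0, -157.6]
contact_force: [0.2, -0.4, -0.5]
gripper_width: 0.0004
gripper_force: 0.0
```

Call:
send_rows --moves '[{"slide": [0,0,0.02],"turn": 0,"gripper": 0},{"slide": [0,0,0.04],"turn": 0,"gripper": 0},{"slide": [0,0,0.06],"turn": 0,"gripper": 0},{"slide": [0,0,0.075],"turn": 0,"gripper": 0},{"slide": [0,0,0.085],"turn": 0,"gripper": 0}]'

```text
time_s: 10.17
tcp_pos: [0.5093, -0.1612, 0.0886]
eef_rot: [180.0, -0.0, -157.7]
contact_force: [-0.1, -0.4, -0.1]
gripper_width: 0.0009
gripper_force: 0.0
```

Call:
send_rows --moves '[{"slide": [0,0,0.006],"turn": 0,"gripper": 0},{"slide": [0,0,0.012],"turn": 0,"gripper": 0},{"slide": [0,0,0.018],"turn": 0,"gripper": 0},{"slide": [0,0,0.024],"turn": 0,"gripper": 0},{"slide": [0,0,0.03],"turn": 0,"gripper": 0}]'

```text
time_s: 10.58
tcp_pos: [0.5095, -0.1613, 0.0847]
eef_rot: [-180.0, 0.0, -157.7]
contact_force: [0.0, 1.0, 2.6]
gripper_width: 0.0004
gripper_force: 1.2
```

Call:
send_rows --moves '[{"slide": [0,0,0.006],"turn": 0,"gripper": 0},{"slide": [0,0,0.012],"turn": 0,"gripper": 0},{"slide": [0,0,0.018],"turn": 0,"gripper": 0},{"slide": [0,0,0.022],"turn": 0,"gripper": 0},{"slide": [0,0,0.026],"turn": 0,"gripper": 0}]'

```text
time_s: 11.0
tcp_pos: [0.5095, -0.1613, 0.0806]
eef_rot: [-180.0, 0.0, -157.7]
contact_force: [0.0, 0.4, 3.0]
gripper_width: 0.0005
gripper_force: 1.2
```

Call:
send_rows --moves '[{"slide": [0,0,0.003],"turn": 0,"gripper": 0},{"slide": [0,0,0.006],"turn": 0,"gripper": 0},{"slide": [0,0,0.009],"turn": 0,"gripper": 0},{"slide": [0,0,0.011],"turn": 0,"gripper": 0},{"slide": [0,0,0.013],"turn": 0,"gripper": 0}]'

```text
time_s: 11.42
tcp_pos: [0.5095, -0.1613, 0.0787]
eef_rot: [-180.0, 0.0, -157.7]
contact_force: [0.5, -1.5, 3.7]
gripper_width: 0.0004
gripper_force: 1.1
```

Call:
send_rows --moves '[{"slide": [0,0,0.001],"turn": 0,"gripper": 0},{"slide": [0,0,0.002],"turn": 0,"gripper": 0},{"slide": [0,0,0.003],"turn": 0,"gripper": 0},{"slide": [0,0,0.004],"turn": 0,"gripper": 0},{"slide": [0,0,0.005],"turn": 0,"gripper": 0}]'

```text
time_s: 11.83
tcp_pos: [0.5095, -0.1613, 0.0783]
eef_rot: [-180.0, 0.0, -157.7]
contact_force: [-1.3, 1.2, 7.9]
gripper_width: 0.0003
gripper_force: 3.8
```

Call:
send_rows --moves '[{"slide": [0,0,0.001],"turn": 0,"gripper": 0},{"slide": [0,0,0.002],"turn": 0,"gripper": 0},{"slide": [0,0,0.002],"turn": 0,"gripper": 0},{"slide": [0,0,0.002],"turn": 0,"gripper": 0},{"slide": [0,0,0.002],"turn": 0,"gripper": 0}]'

```text
time_s: 12.25
tcp_pos: [0.5095, -0.1613, 0.0782]
eef_rot: [-180.0, 0.0, -157.7]
contact_force: [-1.9, 0.8, 9.0]
gripper_width: 0.0004
gripper_force: 4.3
```

Call:
send_rows --moves '[{"slide": [0,0,-0.06],"turn": 0,"gripper": 0},{"slide": [0,0,-0.28],"turn": 0,"gripper": 0},{"slide": [0,0,-0.52],"turn": 0,"gripper": 0},{"slide": [0,0,-0.76],"turn": 0,"gripper": 0},{"slide": [0,0,-1],"turn": 0,"gripper": 0}]'

```text
time_s: 12.67
tcp_pos: [0.5088, -0.1612, 0.2295]
eef_rot: [180.0, -0.0, -157.7]
contact_force: [0.8, -0.1, -0.9]
gripper_width: 0.0009
gripper_force: 0.0
```

Call:
send_rows --moves '[{"slide": [0.1,-0.1,0],"turn": 0,"gripper": 0},{"slide": [0.28,-0.25,0],"turn": 0,"gripper": 0},{"slide": [0.46,-0.4,0],"turn": 0,"gripper": 0},{"slide": [0.64,-0.6,0],"turn": 0,"gripper": 0},{"slide": [0.8,-0.8,0],"turn": 0,"gripper": 0}]'

```text
time_s: 13.08
tcp_pos: [0.4428, -0.3187, 0.2283]
eef_rot: [-180.0, 0.0, -157.6]
contact_force: [1.2, 0.6, 0.8]
gripper_width: 0.0007
gripper_force: 0.0
```

Call:
send_rows --moves '[{"slide": [0.1,-0.18,0],"turn": 0,"gripper": 0},{"slide": [0.2,-0.36,0],"turn": 0,"gripper": 0},{"slide": [0.3,-0.54,0],"turn": 0,"gripper": 0},{"slide": [0.4,-0.72,0],"turn": 0,"gripper": 0},{"slide": [0.5,-0.9,0],"turn": 0,"gripper": 0}]'

```text
time_s: 13.5
tcp_pos: [0.4253, -0.4725, 0.2277]
eef_rot: [180.0, 0.0, -157.7]
contact_force: [0.8, -0.1, 0.9]
gripper_width: 0.0009
gripper_force: 0.0
```

Call:
send_rows --moves '[{"slide": [0.1,-0.18,0],"turn": 0,"gripper": 0},{"slide": [0.2,-0.36,0],"turn": 0,"gripper": 0},{"slide": [0.2,-0.36,0],"turn": 0,"gripper": 0},{"slide": [0.2,-0.36,0],"turn": 0,"gripper": 0},{"slide": [0.2,-0.36,0],"turn": 0,"gripper": 0}]'

```text
time_s: 13.92
tcp_pos: [0.4183, -0.5324, 0.2272]
eef_rot: [179.9, -0.0, -157.7]
contact_force: [0.6, -0.5, -0.4]
gripper_width: 0.0004
gripper_force: 0.0
```

Run:
```python
from h import *
for c in("top","side"):
    d=optics.capture(c); cv2.imwrite(f"pics/{c}9.png",d["img"][:,:,::-1])
    for k,(ce,st) in caps(c,d).items(): print(c,k,ce.round(1),st)
s=get_state();print(s["time_s"],s["tcp_pos"],s["contact_force"])
a=cv2.imread("pics/side9.png")[180:460,150:470];b=cv2.imread("pics/side0.png")[180:460,150:470]
cv2.imwrite("pics/cmp.png",cv2.resize(np.hstack([b,a]),(800,350)))
```

```text
top blue [347. 318.] [334 305  27  27 594]
top red [395.5 305.4] [382 292  28  28 628]
top yellow [441.  293.2] [428 280  27  28 605]
top green [485.7 281. ] [473 268  26  27 548]
side blue [254.3 273.6] [242 266  26  17 340]
side red [260.2 302.4] [246 290  30  26 613]
side yellow [267.9 346.5] [251 333  35  28 765]
side green [276.  393.9] [260 381  33  27 675]
14.0167 [ 0.41885304 -0.53175486  0.2278475 ] [ 0.13805711 -0.4367189  -0.58558325]
```

View pics/cmp.png

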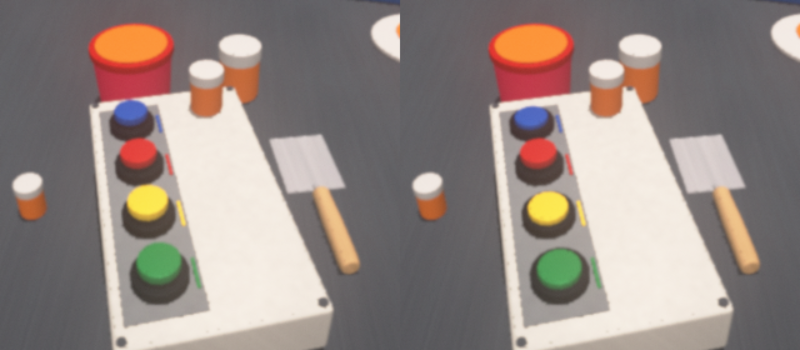

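View pics/top9.png

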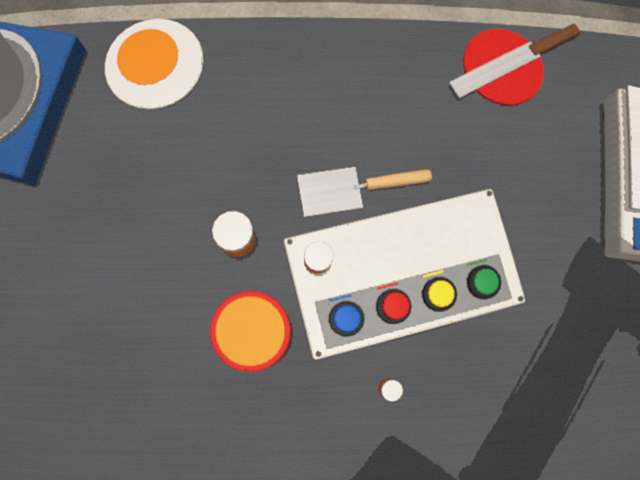

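Blue, yellow and green now sit lower: in the side view they have dropped to rows 274, 346 and 394. Red is unchanged at row 302. The jar, tub and spatula have not moved, and the arm is clear, so I'm handing in.

```bash
python3 -c "
from plant import order
print(order.close_job())"
```

```text
the job is handed in; nothing more can be done
None
```

The blue, yellow and green keys were pushed fully in, in that order, with at most about 12.5 N read at the end of each press; the red key is still out, the jar, tub and spatula did not move, and I handed the job in at about 14 s.

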